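# Swing the loaded griddle over the side burner

### The job

The heavy swing-out griddle with the pans on it is parked to the right of its side burner: swing it round on its free-running post until its middle line stands over the middle of the burner, and leave it standing there by itself, at rest and untouched for a good five seconds. It coasts almost without friction, so ease it gently and slowly to a stop, never knock it hard or let it run on to its end stop, and never let the pans slide. Touch only its two wooden side rails, never the hot steel or the pans, and leave everything else on the shelf alone.

Things in the scene. Friction and masses are not known exactly. Their poses are not given: they have to be found in the camera images.
- boom (a joint): swing of the griddle about the vertical post, rad: 0 parked, where it starts; grows as it swings to the robot's left (clockwise from above). Hard stops at -0.10 and 1.40. Ball bearing: viscous 0.004 N m s/rad, dry 0.0004 N m, so it coasts long (from 0.05 rad/s on for over 0.5 rad). Inertia with pans nominally 0.28 kg m2 (varies by a third): some 3.4 kg felt 0.29 m out
- pivot (a point): point on the post's axis, 114 mm above the shelf. Its axes turn with the boom: -x points out along the boom's middle line to the free end, +y to the boom's left side as the robot sees it, z up. The post is a 44 mm black steel column on a 124 mm round foot at the far side of the shelf
- griddle: black steel griddle on the boom; origin on its middle line 200 mm from the post's axis, at shelf level, axes as pivot. Plate 260 mm long (70 to 330 mm from the axis), 164 mm wide, top 145 mm above the shelf with an 8 mm rim, frame's underside at 100 mm. Not to be touched
- rail_left: left wooden rail (+y side, leading when swinging left): round bar 40 mm thick, 236 mm long, level, along the griddle's long side; origin mid-bar on its centre line, 114 mm above the shelf, 200 mm from the post's axis, 80 mm left of the boom's middle line; axes as pivot. Its outer face, 100 mm from the middle line, stands 18 mm proud of the plate's edge above; it can be pushed, not gripped
- rail_right: the same on the right side (-y, trailing when swinging left). Each rail rides on two coil-spring stand-offs that keep the wood cool: pushed towards the middle line it gives up to 14 mm at 350 N/m, hardly damped. A griddle that runs on to a hand held still bounces back at 0.6 to 0.9 of its speed (contact lasts about 0.3 s), and one pushed at a steady speed jumps ahead of the hand
- burner_mid (a point): middle of the side burner, 60 mm above the shelf: a fixed square stainless box 200 x 200 mm with a round black burner and four short pan bars, 60 mm high in all, 190 to 260 mm from the post's axis, left of where the griddle is parked. The griddle passes 40 mm above it
- tier: loose stack of three nested aluminium pans, 242 mm long with handles, 124 mm wide, 95 mm high, 0.9 kg, standing on the griddle (top 240 mm above the shelf); origin in the middle of its underside, about 188 mm from the axis; long side along the boom
- jar: glass shaker jar with steel screw lid, 64 mm across, 115 mm high; bystander; origin under its centre
- scraper: blue plastic scraper lying flat, about 200 mm long; bystander; origin on its underside
- spatula: wooden-handled spatula lying flat; bystander; origin on its underside
- skewers: set of five stainless skewers lying flat, 220 mm long; bystander; origin on its underside
- bowl: steel bowl, 116 mm across, 50 mm high; bystander; origin under its centre
- mill: dark wooden spice mill, 52 mm across, 130 mm high; bystander; origin under its centre
There are look-alikes about, which are no part of the job. What is shaped like the tier but purple is not meant.

How it is judged:
By the outcome, as a careful person would: the job done as asked, in the order asked, and still so for the second after the job is handed in, with the robot touching nothing.
It also fails if it takes over 61 s, if anything falls off the work surface, if the arm or the gripper's body presses on something with over 40 N, if the wrist force passes 120 N, or if a joint passes its speed limit or range.

### The arm

A 6-joint arm with a two-finger parallel gripper is mounted at the origin on the work surface. World frame = base frame: x ahead of the robot, y to its left, z up, the work surface at z = 0. Lengths are in m, angles in degrees, forces in N, time in s.
With the tool pointing down it reaches from about 0.4 to 0.825 m from the base axis. Payload 7 kg.
Tool frame: the origin (TCP) lies midway between the tips of the shut fingers; the grasp point (between the pads) lies ctrl.grasp_offset behind it (ctrl.grasp_offset is the distance from the TCP to the grasp point, in m); z points along the fingers, y is the line along which they close (so a half turn about z gives the same grasp; the last joint's range is limited). The gripper opens to 88 mm and grips with 3 to 60 N. Pads are 19 mm wide; open, the fingers measure 130 mm over their backs; the gripper's body (78 mm by 193 mm) begins 47 mm behind the grasp point.
Start: joints at [-56.488, 20.546, 0.682, 0, -70.136, -16.507], TCP at [0.197, -0.645, 0.227] pointing down, gripper open.
Joint ranges: [-176.03, 176.03], [-82.01, 121.73], [-58.28, 71.71], [-173.87, 95.51], [-174.79, -0.11], [-173.66, 173.66]. Speed limits (degrees/s): [136.94, 136.94, 172.46, 180, 180, 180].

### API

Orientations are given as [roll, pitch, yaw] about the fixed x, y, z axes, in that order (R = Rz(yaw) Ry(pitch) Rx(roll)).
In Python, from plant import ctrl gives the robot as it stands. The module is installed in compiled form; this text tells all that it offers.
- The arm moves only by the tool send_rows, never from a script. Its argument "increments" is a list that holds one entry, the list of rows, each a list of 4 numbers: the shift along the world's x, y, z normalised to -1 to 1, where 1 is 0.2 m, then the turn about the world's z normalised to -1 to 1, where 1 is 1.5 rad. In form: [[[x, y, z, roll], ...]]. A call has 1 to 12 rows; each row is the pose to reach, as a shift and turn from the pose commanded when the call began; what a row does not reach only later rows make up. A row lasts 1/8 s, in which the tool goes at most 62.5 mm and 10.7 degrees, less where a joint would pass 70% of its speed; a pose out of reach is approached as far as the arm can. A call with a number of a shift or a turn outside -1 to 1 is refused whole. A call with a gripper value outside its range is refused whole. "jaw" is the opening, from 0 (shut) to 1 (fully open), set as the call begins (left out, the last holds). The fingers move at their own pace and stop on an object; the grip force is fixed at half the most. Time passes only in rows, so rows that repeat a pose let the fingers close. It gives the time, the measured TCP pose, the force, the opening and the grip force at its end, in the units of the state.
- ctrl.get_obs(): the state, without advancing time (a new reading comes with each control period).
- ctrl.snapshot(name): name is "side" or "top"; returns the picture (384x512x3 uint8, red, green, blue); there is no depth.
- ctrl.calibration(name): a dict with "mtx" (3x3 intrinsics, pixels), "eye" and "attitude" of the camera in the world. Camera axes: x right, y up, looking along -z (the intrinsics and any distortion apply to the point x, -y, -z); pixel columns grow to the right and rows downward; lengths in m; the calibration is good to about 2 mm. A picture is of the moment at which its call begins. calibration takes no time and is no camera call.
- ctrl.close_job(): hands the job in; it is judged then, once.
Trained networks look in the newest picture that a camera, given by its name, has taken for a name from the list of things; names that differ only in an ending like _2 or _b are one class to them, and where a whole thing is asked for, a point or a joint stands for the part that bears it (a point fixed in the world has none). Each returns a list of dicts, best first, with "conf" (0 to 1); they miss things now and then, are a little off and sometimes report something else, mostly with a low value. They report only what shows in the picture. A call takes as long as a camera call. They do not tell look-alikes from the thing itself.
- ctrl.trace(thing, camera): "mask" (384x512 bool, what is visible of it) and "bbox" ([left, top, right, bottom] in pixels, round what is visible of it).
- ctrl.spot_point(thing, camera): "pixel" ([row, column] in pixels: a listed point, or the origin of a listed thing).
The state is a dict: "clock": time; "joint_pos": joint angles; "qvel": joint speeds; "tau": joint torques, N m; "tool_pos": TCP position; "orientation": TCP orientation; "force": force on the tool from outside, world axes, zero at the start; "moment": the same for the moment, N m; "opening": finger opening in m; "gripper_force": force on a finger pad.
Only numpy, scipy, OpenCV 4.12 (cv2) and the standard library are available. Lean on these libraries where they do the work, as an engineer would, in place of code of your own. Each camera call takes 0.05 s, during which the arm holds its last target. There are 200 camera calls.

## Working session

There is one attempt and no reset: what is moved stays moved. The work goes in short steps, Python scripts to look and compute and a tool call to move; the robot and the scene stay as the last step left them, time stands still between calls to the robot, and variables do not carry over. Pictures are saved under pics/ and viewed, at most 10 in all, crops included, and the job is handed in when it is done.

Besides the shell and the picture viewer there is one more tool, called in YAML: its name, and indented under it one key for each argument. send_rows: Moves the arm, as the interface text tells. Its arguments: {"type":"object","properties":{"increments":{"type":"array"},"jaw":{"type":"number"}},"required":["increments"]}

```bash
mkdir -p pics; cat > h.py <<'E'
import numpy as np,cv2
from plant import ctrl
def snap(n,f=None):
    p=ctrl.snapshot(n)
    if f: cv2.imwrite('pics/'+f,cv2.cvtColor(p,cv2.COLOR_RGB2BGR))
    return p
def cam(n):
    c=ctrl.calibration(n); return np.array(c['mtx']),np.array(c['eye']),c['attitude'],c
def rot(a):
    a=np.array(a,float)
    if a.shape==(3,3): return a
    from scipy.spatial.transform import Rotation as R
    return R.from_euler('xyz',a,degrees=True).as_matrix()
def ray(n,px,z):
    K,e,a,c=cam(n); r,cc=px
    d=np.linalg.inv(K)@[cc,r,1]; d=rot(a)@np.array([d[0],-d[1],-d[2]])
    return e+d*(z-e[2])/d[2]
def proj(n,P):
    K,e,a,c=cam(n); q=rot(a).T@(np.array(P)-e); q=K@[q[0],-q[1],-q[2]]; return q[1]/q[2],q[0]/q[2]
E
python3 - <<'E'
from h import *
for n in('side','top'):
    snap(n,n+'0.png'); print(ctrl.calibration(n))
    for t in ('pivot','burner_mid','rail_left','rail_right','griddle','tier'):
        print(n,t,[(np.round(d['pixel'],1),round(d['conf'],2)) for d in ctrl.spot_point(t,n)][:3])
print(ctrl.get_obs())
E
```

```text
{'mtx': array([[413.99845763,   0.        , 253.25647477],
       [  0.        , 413.99845763, 183.6687906 ],
       [  0.        ,   0.        ,   1.        ]]), 'eye': array([-0.19611583,  0.82572614,  1.1902046 ]), 'attitude': array([  45.4309076 ,   -0.65286977, -141.04784923])}
side pivot [(array([151.7, 196.7]), 0.72)]
side burner_mid [(array([200.7, 225.6]), 0.69)]
side rail_left [(array([169.8, 241.3]), 0.69)]
side rail_right [(array([264.9, 131.2]), 0.73)]
side griddle []
side tier [(array([153.1, 240.4]), 0.96), (array([201.7, 356.8]), 0.65)]
{'mtx': array([[470.4187183 ,   0.        , 261.68223018],
       [  0.        , 470.4187183 , 190.83851615],
       [  0.        ,   0.        ,   1.        ]]), 'eye': array([ 0.24570724, -0.00542451,  1.67331885]), 'attitude': array([  8.26089052,  -1.44105994, -88.3823937 ])}
top pivot [(array([106.2, 258.5]), 0.8)]
top burner_mid [(array([173.3, 233. ]), 0.98)]
top rail_left [(array([168.3, 266.7]), 0.6), (array([231.8, 341.7]), 0.34)]
top rail_right [(array([148.5, 307.6]), 0.68), (array([155.6, 127.6]), 0.27)]
top griddle [(array([164.5, 281. ]), 0.7)]
top tier [(array([152.4, 282.1]), 0.9), (array([289.4, 335.8]), 0.68)]
{'clock': 0.7, 'joint_pos': array([-5.64885067e+01,  2.05437274e+01,  6.82828108e-01, -5.34809169e-04,
       -7.01367696e+01, -1.65067488e+01]), 'qvel': array([-0.00242292, -0.00860155, -0.09403773, -0.02935135, -0.02401964,
        0.07231687]), 'tau': array([ 4.10325680e-03, -5.82166457e+01,  2.93261451e+01,  7.00114533e+00,
        1.27037487e-02, -5.52621407e-05]), 'tool_pos': array([ 0.19738156, -0.64547322,  0.22659591]), 'orientation': array([-1.79997908e+02,  1.14459349e-03, -1.62995437e+02]), 'force': array([0.19307983, 0.52647003, 0.13509996]), 'moment': array([-0.00364604,  0.01621929, -0.01595163]), 'gripper_force': 0.0, 'opening': 0.08758069294808114}
```

View pics/top0.png

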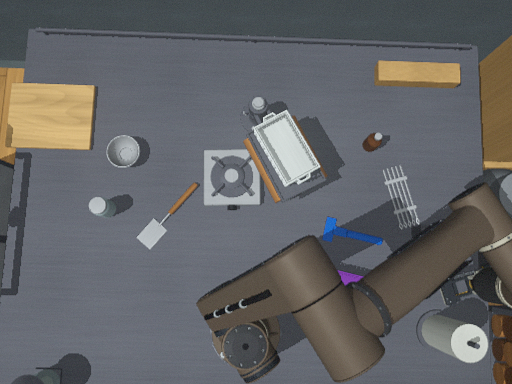

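View pics/side0.png

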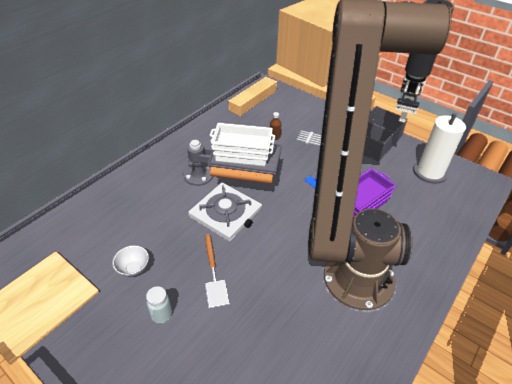

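Top picture: post at about (row 104, col 259), burner at (176, 232), white pans at (148, 285), a purple look-alike by the arm. The networks agree with this.

```bash
python3 - <<'E'
from h import *
o=lambda t,n:[d['pixel'] for d in ctrl.spot_point(t,n)][0]
snap('top');snap('side')
Z={'pivot':.114,'burner_mid':.06,'rail_left':.114,'rail_right':.114,'tier':.145}
P={}
for t,z in Z.items():
    for n in('top','side'):
        try:P[t,n]=ray(n,o(t,n),z); print(t,n,P[t,n].round(4))
        except IndexError: pass
for n in ('jar','mill','bowl','scraper','skewers','spatula'):
    try: print(n,ray('top',o(n,'top'),0).round(3))
    except IndexError: print(n,'none')
for n in('top','side'):
    p=P['pivot',n];b=P['burner_mid',n]-p;r=P['rail_left',n]-p;t=P['tier',n]-p
    print(n,'burner',np.hypot(*b[:2]),np.degrees(np.arctan2(b[1],b[0])),'tier',np.hypot(*t[:2]),np.degrees(np.arctan2(t[1],t[0])),'railL',np.hypot(*r[:2]),np.degrees(np.arctan2(r[1],r[0])))
m=ctrl.trace('burner_mid','top');print(len(m))
m=ctrl.trace('tier','top')[0]['mask'];ys,xs=np.where(m);print(cv2.minAreaRect(np.c_[xs,ys].astype(np.float32)))
E
```

```text
pivot top [ 0.7553 -0.0224  0.114 ]
pivot side [ 0.7614 -0.0337  0.114 ]
burner_mid top [0.5354 0.07   0.06  ]
burner_mid side [0.5429 0.0625 0.06  ]
rail_left top [ 0.5566 -0.0491  0.114 ]
rail_left side [ 0.5556 -0.0553  0.114 ]
rail_right top [ 0.6161 -0.1925  0.114 ]
rail_right side [0.5149 0.0903 0.114 ]
tier top [ 0.597  -0.1036  0.145 ]
tier side [ 0.1313 -0.1694  0.145 ]
jar [0.407 0.498 0.   ]
mill [ 0.659 -0.428  0.   ]
bowl [0.609 0.443 0.   ]
scraper [ 0.658 -0.44   0.   ]
skewers [ 0.495 -0.532  0.   ]
spatula [0.402 0.288 0.   ]
top burner 0.23851915622488037 157.2001259792868 tier 0.17786152803130797 -152.84898409546636 railL 0.20043295303582379 -172.3458083226883
side burner 0.23866530889774687 156.23684195886946 tier 0.6445512744681245 -167.84559632148625 railL 0.20692436329503786 -174.00974509262446
1
((286.0, 147.5), (73.80066680908203, 41.179527282714844), 60.2551155090332)
```

```bash
cat >> h.py <<'E'
def wood(img):
    h=cv2.cvtColor(img,cv2.COLOR_RGB2HSV); return (h[...,0]>3)&(h[...,0]<22)&(h[...,1]>110)&(h[...,2]>50)
def railpts(n,img,thing='rail_left'):
    """wood pixels in the griddle's area, largest blobs, on z=.114"""
    m=wood(img).astype(np.uint8); k,l,st,c=cv2.connectedComponentsWithStats(m); out=[]
    for i in range(1,k):
        if st[i,4]<40: continue
        ys,xs=np.where(l==i); P=np.array([ray(n,(y,x),.125)[:2] for y,x in zip(ys,xs)])
        ctr=P.mean(0)
        if np.hypot(*(ctr-[.757,-.027]))>.33: continue
        v=cv2.fitLine(P.astype(np.float32),cv2.DIST_L2,0,.001,.001).ravel()[:2]
        if v[0]>0:v=-v
        q=P@v; w=np.ptp(P@[-v[1],v[0]])
        out.append((n,len(P),ctr.round(3),'len',round(np.ptp(q),3),'wid',round(w,3),'deg',round(np.degrees(np.arctan2(v[1],v[0]))%360,2)))
    return out
E
python3 - <<'E'
from h import *
for n in('top','side'):
    im=snap(n)
    for r in railpts(n,im): print(*r)
    for t in('rail_left','rail_right','griddle','tier'):
        for d in ctrl.trace(t,n)[:1]: print(n,t,d['bbox'],d['mask'].sum(),d['conf'])
a=cv2.imread('pics/top0.png')[80:230,190:350]; b=cv2.imread('pics/side0.png')[110:250,160:310]
a=cv2.resize(a,(400,375),interpolation=3);b=cv2.resize(b,(400,375),interpolation=3)
cv2.imwrite('pics/crop.png',np.hstack([a,b]))
E
```

```text
Traceback (most recent call last):
  File "h.py", line 27, in railpts
    ys,xs=np.where(l==i); P=np.array([ray(n,(y,x),.125)[:2] for y,x in zip(ys,xs)])
                                      ~~~^^^^^^^^^^^^^^
  File "h.py", line 15, in ray
    K,e,a,c=cam(n); r,cc=px
            ~~~^^^
  File "h.py", line 8, in cam
    c=ctrl.calibration(n); return np.array(c['mtx']),np.array(c['eye']),c['attitude'],c
ValueError: time passes only in moves, steps and waits
```

```bash
sed -i 's/^def cam(n):/import functools\n@functools.lru_cache\ndef cam(n):/' h.py
python3 - <<'E'
from h import *
for n in('top','side'):
    im=snap(n)
    for r in railpts(n,im): print(*r)
a=cv2.imread('pics/top0.png')[80:230,190:350]; b=cv2.imread('pics/side0.png')[110:250,160:310]
a=cv2.resize(a,(400,375),interpolation=3);b=cv2.resize(b,(400,375),interpolation=3)
cv2.imwrite('pics/crop.png',np.hstack([a,b]))
for s in ((.755,-.0235),(.758,-.028)):
  for n in('top','side'): print(s,n,'foot',np.round(proj(n,[*s,0]),1),'z.114',np.round(proj(n,[*s,.114]),1))
print(ctrl.get_obs()['clock'])
E
```

```text
top 45 [ 0.683 -0.166] len 0.123 wid 0.006 deg 210.09
top 381 [ 0.541 -0.035] len 0.236 wid 0.019 deg 208.88
side 581 [ 0.54  -0.031] len 0.243 wid 0.051 deg 208.31
(0.755, -0.0235) top foot [119.3 259.1] z.114 [109.6 259.7]
(0.755, -0.0235) side foot [174.8 200.8] z.114 [154.  198.6]
(0.758, -0.028) top foot [118.6 260.3] z.114 [108.8 261. ]
(0.758, -0.028) side foot [174. 201.] z.114 [153.2 198.8]
1.85
```

View pics/crop.png

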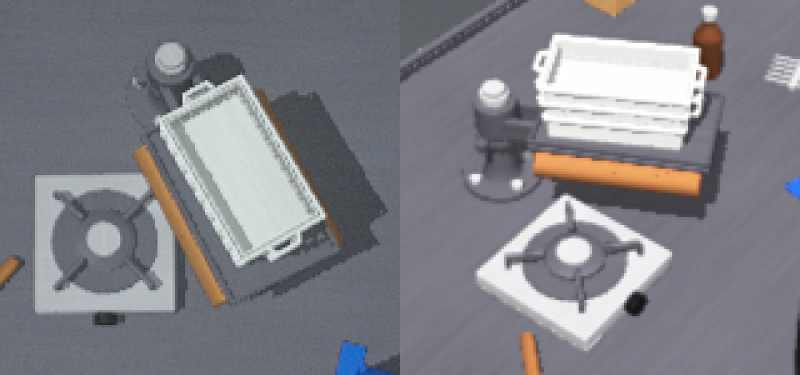

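```bash
python3 - <<'E'
from h import *
print('burner',ray('top',(175.6,231.2),.055),ray('side',(203.7,225.2),.055))
# box corners top crop at z~.05
c=[(36,177),(173,175),(176,310),(37,313)];print(np.mean([ray('top',(80+y/2.5,190+x/2.5),.045) for x,y in c],0))
c=[(568,196),(672,254),(585,336),(478,272)];print(np.mean([ray('side',(110+y/2.68,160+(x-400)/2.667),.045) for x,y in c],0))
for z in(.17,.2,.23):print('cap',z,ray('top',(80+50/2.5,190+172/2.5),z),ray('side',(110+85/2.68,160+93/2.667),z))
print('foot',ray('side',(175.3,198.2),.005))
E
```

```text
burner [0.53209356 0.06833342 0.055     ] [0.53201819 0.07050293 0.055     ]
[0.52803021 0.06491658 0.045     ]
[0.52213416 0.07785091 0.045     ]
cap 0.17 [ 0.76960215 -0.01887893  0.17      ] [ 0.76835395 -0.02318552  0.17      ]
cap 0.2 [ 0.75914738 -0.01861044  0.2       ] [0.73999288 0.00177746 0.2       ]
cap 0.23 [ 0.74869262 -0.01834194  0.23      ] [0.71163181 0.02674045 0.23      ]
foot [ 0.75727564 -0.01111902  0.005     ]
```

send_rows:
  increments:
    - [[0.25,0.235,0.1,0],[0.5,0.47,0.2,0],[0.75,0.7,0.2,0.115],[1.0,0.94,0.2,0.23]]
  jaw: 0

```text
clock: 2.35
tool_pos: [0.3773, -0.4766, 0.2669]
orientation: [-179.9, 0.0, -142.9]
force: [1.0, -0.5, -0.4]
opening: 0.0533
gripper_force: 0.0
```

send_rows:
  increments:
    - [[0.25,0.23,0,0.12],[0.5,0.46,0,0.24],[0.75,0.69,0,0.36],[0.97,0.91,0,0.48],[0.97,0.91,-0.1,0.6],[0.97,0.91,-0.2,0.72],[0.97,0.91,-0.25,0.84],[0.97,0.91,-0.3,0.955]]

```text
clock: 3.35
tool_pos: [0.57, -0.2957, 0.2056]
orientation: [180.0, 0.0, -60.8]
force: [-1.0, 0.7, 0.1]
opening: 0.0004
gripper_force: 0.0
```

send_rows:
  increments:
    - [[0,0,-0.25,0],[0,0,-0.48,0],[0,0,-0.48,0]]

```text
clock: 3.72
tool_pos: [0.5674, -0.2952, 0.1067]
orientation: [179.7, 0.3, -61.2]
force: [0.3, 0.6, 0.7]
opening: 0.0001
gripper_force: 0.0
```

```bash
python3 - <<'E'
from h import *
for n in('top','side'):
    im=snap(n,n+'1.png')
    for r in railpts(n,im): print(*r)
o=ctrl.get_obs();print(ctrl.grasp_offset,o['clock'],o['tool_pos'],o['orientation'],o['joint_pos'],o['force'])
for n in('top','side'): print(proj(n,o['tool_pos']))
a=cv2.imread('pics/top1.png')[80:280,190:390]; b=cv2.imread('pics/side1.png')[80:280,150:350]
cv2.imwrite('pics/crop1.png',cv2.resize(np.hstack([a,b]),(800,400),interpolation=3))
E
```

```text
top 188 [ 0.596 -0.005] len 0.124 wid 0.019 deg 208.41
top 54 [ 0.572 -0.228] len 0.112 wid 0.009 deg 207.87
side 581 [ 0.54  -0.031] len 0.243 wid 0.051 deg 208.34
0.0188 3.825 [ 0.57064363 -0.29632315  0.11137446] [ 1.79997486e+02 -5.83976995e-02 -6.11215855e+01] [-10.05790639  22.73290076 -12.04074287   0.05724812 -55.1916251
  38.90365471] [-0.51649164  0.56060864 -0.2416392 ]
(np.float64(164.97287641010806), np.float64(338.38187217970767))
(np.float64(140.121103700813), np.float64(276.51920472650124))
```

View pics/crop1.png

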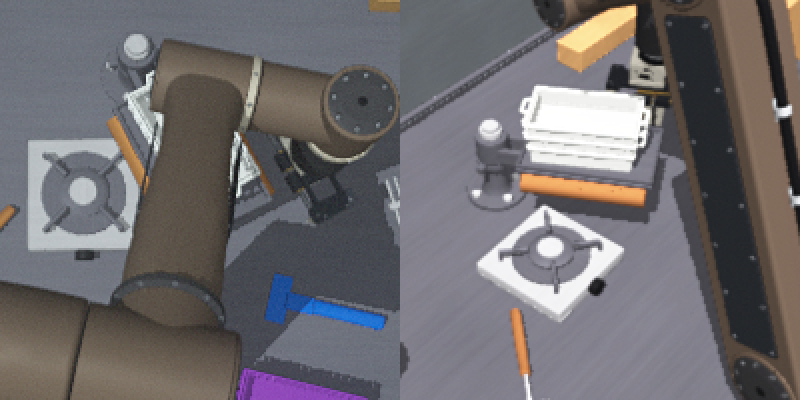

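The hand stands about 40 mm outside the right rail with its long side along the boom. I'll approach, then make slow contact at about 13 mm/s.

send_rows:
  increments:
    - [[-0.019,0.035,0,0],[-0.036,0.066,0,0],[-0.048,0.088,0,0],[-0.055,0.1,0,0],[-0.059,0.108,0,0],[-0.063,0.115,0,0],[-0.067,0.122,0,0],[-0.071,0.129,0,0],[-0.075,0.136,0,0],[-0.079,0.143,0,0],[-0.082,0.15,0,0],[-0.086,0.157,0,0]]

```text
clock: 5.32
tool_pos: [0.5527, -0.2644, 0.1101]
orientation: [-180.0, -0.0, -61.2]
force: [-0.3, -0.6, -0.6]
opening: 0.0003
gripper_force: 0.0
```

send_rows:
  increments:
    - [[-0.004,0.007,0,0],[-0.008,0.014,0,0],[-0.012,0.021,0,0],[-0.015,0.028,0,0],[-0.019,0.035,0,0],[-0.023,0.042,0,0]]

```text
clock: 6.08
tool_pos: [0.5481, -0.2559, 0.1102]
orientation: [-180.0, -0.0, -61.1]
force: [-0.1, 0.6, 0.1]
opening: 0.0004
gripper_force: 0.0
```

```bash
python3 - <<'E'
from h import *
for i in range(3):
    o=ctrl.get_obs();im=snap('side');
    for r in railpts('side',im): print(o['clock'],*r,o['tool_pos'],o['force'])
E
```

```text
6.075 side 579 [ 0.539 -0.026] len 0.242 wid 0.051 deg 206.69 [ 0.54811399 -0.25594987  0.11015569] [-0.09917524  0.61943255  0.12647223]
6.125 side 580 [ 0.539 -0.025] len 0.241 wid 0.05 deg 206.61 [ 0.54798865 -0.25580646  0.11012576] [-0.31510759 -0.23070188 -0.31829055]
6.175 side 580 [ 0.539 -0.024] len 0.241 wid 0.05 deg 206.34 [ 0.54806177 -0.25590878  0.11016813] [-0.69748723 -0.25718615  0.65011568]
```

send_rows:
  increments:
    - [[0.02,-0.05,0.2,0],[0.02,-0.05,0.5,0],[0.02,-0.05,0.8,0],[0.0,0.0,0.98,0],[0.0,0.25,0.98,-0.05],[0,0.5,0.98,-0.1],[0,0.75,0.98,-0.15],[0,1,0.98,-0.2]]

```text
clock: 7.22
tool_pos: [0.5479, -0.0546, 0.3063]
orientation: [-180.0, 0.0, -78.5]
force: [0.5, -0.1, 0.1]
opening: 0.0005
gripper_force: 0.0
```

send_rows:
  increments:
    - [[0,0.25,0,-0.05],[0,0.5,0,-0.1],[0,0.75,0,-0.15],[0,1,0,-0.2]]

```text
clock: 7.72
tool_pos: [0.5479, 0.1456, 0.3064]
orientation: [-180.0, 0.0, -95.7]
force: [1.0, -0.4, -0.0]
opening: 0.0006
gripper_force: 0.0
```

send_rows:
  increments:
    - [[0,0.25,0,-0.05],[0,0.5,0,-0.1],[0,0.5,0,-0.19],[0,0.5,0,-0.19]]

```text
clock: 8.22
tool_pos: [0.5479, 0.2445, 0.3058]
orientation: [180.0, -0.0, -111.8]
force: [-0.1, 0.7, 0.3]
opening: 0.0005
gripper_force: 0.0
```

```bash
python3 - <<'E'
from h import *
for i in range(2):
  for n in('side','top'):
    o=ctrl.get_obs();im=snap(n,n+'2.png');
    for r in railpts(n,im): print(o['clock'],*r)
print(o['tool_pos'],o['orientation'],o['joint_pos'])
E
```

```text
8.225 side 569 [0.538 0.007] len 0.246 wid 0.048 deg 197.84
8.275 top 199 [0.542 0.004] len 0.234 wid 0.014 deg 198.12
8.325 side 571 [0.538 0.009] len 0.246 wid 0.048 deg 197.38
8.375 top 201 [0.546 0.007] len 0.235 wid 0.015 deg 198.15
[0.54819353 0.24339643 0.30629287] [-1.79993319e+02  1.14996462e-02 -1.11745436e+02] [ 4.25910520e+01  1.11740378e+01 -1.87389084e+00  1.06943662e-03
 -7.69388126e+01 -6.43367305e+01]
```

send_rows:
  increments:
    - [[-0.1,-0.18,-0.25,0.05],[-0.19,-0.37,-0.5,0.1],[-0.19,-0.37,-0.75,0.1],[-0.19,-0.37,-0.98,0.1],[-0.19,-0.37,-0.98,0.1]]

```text
clock: 9.05
tool_pos: [0.5083, 0.1679, 0.1077]
orientation: [179.8, -0.3, -103.3]
force: [0.9, -0.3, 0.4]
opening: 0.0004
gripper_force: 0.0
```

```bash
python3 - <<'E'
from h import *
for n in('side','top'):
    o=ctrl.get_obs();im=snap(n,n+'3.png');
    for r in railpts(n,im): print(o['clock'],*r)
print(o['tool_pos'],o['orientation'])
a=cv2.imread('pics/top3.png')[80:280,160:360]; b=cv2.imread('pics/side3.png')[80:280,130:330]
cv2.imwrite('pics/crop3.png',cv2.resize(np.hstack([a,b]),(800,400),interpolation=3))
E
```

```text
9.05 side 403 [0.505 0.011] len 0.173 wid 0.045 deg 194.82
9.1 top 303 [0.543 0.018] len 0.237 wid 0.017 deg 195.13
9.1 top 58 [ 0.518 -0.176] len 0.088 wid 0.01 deg 196.2
[0.51002524 0.16909999 0.11009843] [ 1.79941566e+02 -1.15148247e-01 -1.03239579e+02]
```

View pics/crop3.png

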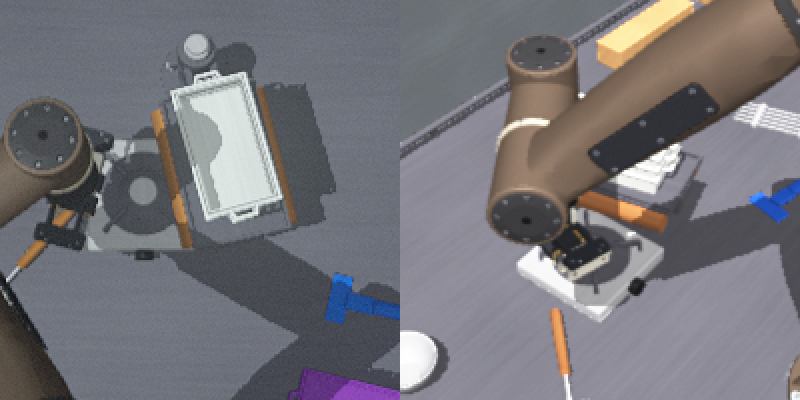

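```bash
python3 - <<'E'
from h import *
def fit(obs):
    A=[];b=[]
    for c,f in obs:
        f=np.radians(f);u=np.array([np.cos(f),np.sin(f)]);y=np.array([np.sin(f),-np.cos(f)])
        for k in(0,1): A.append([k==0,k==1,y[k]]);b.append(c[k]-.2*u[k])
    return np.linalg.lstsq(np.array(A,float),np.array(b),rcond=None)[0]
print(fit([((.541,-.035),208.8),((.543,.018),195.1)]),fit([((.540,-.031),208.5),((.538,.008),197.6),((.539,-.025),206.6)]))
p=np.array([.761,-.021])
c=np.mean([ray('top',(80+y/2,160+x/2),.235)[:2] for x,y in((172,93),(245,72),(280,207),(208,222))],0)
f=np.radians(195);u=np.array([np.cos(f),np.sin(f)]);y=np.array([np.sin(f),-np.cos(f)])
print('tier',c,(c-p)@u,(c-p)@y)
cc=[ray('top',(80+y/2,160+x/2),.235)[:2] for x,y in((172,93),(245,72),(280,207),(208,222))]
for a,b in((0,3),(1,2)): d=cc[b]-cc[a];print(np.degrees(np.arctan2(d[1],d[0]))%360)
print([((q-p)@y).round(4) for q in cc])
E
```

```text
[ 0.75988698 -0.01791708  0.09082836] [0.74997686 0.00088482 0.07145691]
tier [ 0.57334102 -0.06805331] 0.19344294870481119 0.0031197061371505096
197.0406491727915
195.39003410287523
[np.float64(0.0656), np.float64(-0.0548), np.float64(-0.0563), np.float64(0.058)]
```

send_rows:
  increments:
    - [[0.058,0.06,0,-0.062],[0.058,0.06,0,-0.062],[0.058,0.06,0,-0.062],[0.058,0.06,0,-0.062],[0.058,0.06,0,-0.062],[0.058,0.06,0,-0.062],[0.058,0.06,0,-0.062],[0.058,0.06,0,-0.062],[0.058,0.06,0,-0.062],[0.058,0.06,0,-0.062],[0.058,0.06,0,-0.062],[0.058,0.06,0,-0.062]]

```text
clock: 10.65
tool_pos: [0.5218, 0.1819, 0.1102]
orientation: [-180.0, 0.0, -108.6]
force: [-0.6, -0.1, -0.3]
opening: 0.0004
gripper_force: 0.0
```

send_rows:
  increments:
    - [[0,0,0,0],[0,0,0,0],[0,0,0,0],[0,0,0,0],[0,0,0,0],[0,0,0,0],[0,0,0,0],[0,0,0,0],[0,0,0,0],[0,0,0,0],[0,0,0,0],[0,0,0,0]]

```text
clock: 12.15
tool_pos: [0.5218, 0.1819, 0.1101]
orientation: [-180.0, 0.0, -108.6]
force: [-0.3, 1.1, 0.1]
opening: 0.0006
gripper_force: 0.0
```

```bash
python3 - <<'E'
from h import *
for n in('top','side','top'):
    o=ctrl.get_obs();im=snap(n,n+'4.png');
    for r in railpts(n,im): print(o['clock'],*r)
print(o['tool_pos'],o['orientation'])
E
```

```text
12.15 top 264 [0.557 0.059] len 0.236 wid 0.015 deg 184.26
12.15 top 67 [ 0.638 -0.115] len 0.091 wid 0.011 deg 184.23
12.15 top 108 [ 0.511 -0.125] len 0.136 wid 0.013 deg 184.58
12.2 side 374 [0.51  0.059] len 0.176 wid 0.042 deg 182.42
12.25 top 269 [0.559 0.061] len 0.236 wid 0.015 deg 183.8
12.25 top 178 [ 0.558 -0.12 ] len 0.233 wid 0.012 deg 183.89
[0.5217465  0.18193908 0.11013655] [-1.79998666e+02  1.96663491e-03 -1.08593054e+02]
```

send_rows:
  increments:
    - [[0,0,0,0],[0,0,0,0],[0,0,0,0],[0,0,0,0],[0,0,0,0],[0,0,0,0],[0,0,0,0],[0,0,0,0],[0,0,0,0],[0,0,0,0],[0,0,0,0],[0,0,0,0]]

```text
clock: 13.8
tool_pos: [0.5217, 0.1819, 0.1101]
orientation: [180.0, 0.0, -108.6]
force: [-0.8, -0.3, -0.2]
opening: 0.0004
gripper_force: 0.0
```

send_rows:
  increments:
    - [[0,0,0,0],[0,0,0,0],[0,0,0,0],[0,0,0,0],[0,0,0,0],[0,0,0,0],[0,0,0,0],[0,0,0,0],[0,0,0,0],[0,0,0,0],[0,0,0,0],[0,0,0,0]]

```text
clock: 15.3
tool_pos: [0.5217, 0.1819, 0.1101]
orientation: [180.0, 0.0, -108.6]
force: [0.3, 0.7, -0.1]
opening: 0.0001
gripper_force: 0.0
```

send_rows:
  increments:
    - [[0,0,0,0],[0,0,0,0],[0,0,0,0],[0,0,0,0],[0,0,0,0],[0,0,0,0],[0,0,0,0],[0,0,0,0],[0,0,0,0],[0,0,0,0],[0,0,0,0],[0,0,0,0]]

```text
clock: 16.8
tool_pos: [0.5217, 0.1819, 0.1101]
orientation: [180.0, 0.0, -108.6]
force: [-0.1, -0.1, 0.2]
opening: 0.0003
gripper_force: 0.0
```

```bash
python3 - <<'E'
from h import *
for n in('top','side','top'):
    o=ctrl.get_obs();im=snap(n,n+'5.png');
    for r in railpts(n,im): print(o['clock'],*r)
print(o['tool_pos'],o['orientation'])
E
```

```text
16.8 top 218 [0.583 0.109] len 0.236 wid 0.012 deg 169.63
16.8 top 304 [ 0.545 -0.068] len 0.236 wid 0.016 deg 169.54
16.9 top 211 [0.585 0.11 ] len 0.236 wid 0.013 deg 169.43
16.9 top 295 [ 0.544 -0.067] len 0.236 wid 0.015 deg 169.24
[0.52173619 0.18193908 0.11014324] [-1.79999147e+02 -4.10582871e-04 -1.08588418e+02]
```

send_rows:
  increments:
    - [[-0.005,-0.014,0,0],[-0.0095,-0.0285,0,0],[-0.0095,-0.0285,0,0],[-0.0095,-0.0285,0,0],[-0.0095,-0.0285,0,0],[-0.0095,-0.0285,0,0],[-0.0095,-0.0285,0,0],[-0.0095,-0.0285,0,0],[-0.0095,-0.0285,0,0],[-0.0095,-0.0285,0,0],[-0.0095,-0.0285,0,0],[-0.0095,-0.0285,0,0]]

```text
clock: 18.45
tool_pos: [0.5199, 0.1762, 0.1101]
orientation: [-180.0, -0.0, -108.6]
force: [-0.6, -0.4, -0.2]
opening: 0.0006
gripper_force: 0.0
```

```bash
python3 - <<'E'
from h import *
for n in('top','side'):
    o=ctrl.get_obs();im=snap(n,n+'6.png');
    for r in railpts(n,im): print(o['clock'],*r)
print(o['tool_pos'],o['orientation'])
a=cv2.imread('pics/top6.png')[80:280,140:340]; b=cv2.imread('pics/side6.png')[80:280,130:330]
cv2.imwrite('pics/crop6.png',cv2.resize(np.hstack([a,b]),(800,400),interpolation=3))
E
```

```text
18.45 top 86 [0.66  0.105] len 0.102 wid 0.011 deg 166.1
18.45 top 321 [ 0.542 -0.051] len 0.237 wid 0.017 deg 164.88
18.45 top 82 [0.536 0.137] len 0.118 wid 0.011 deg 165.04
[0.51982868 0.17622003 0.1100988 ] [ 1.79997430e+02 -1.52496329e-03 -1.08594259e+02]
```

View pics/crop6.png

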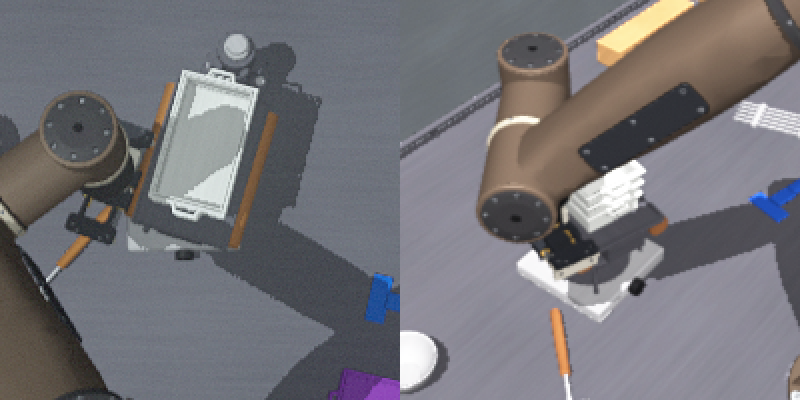

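send_rows:
  increments:
    - [[0,0,0,0],[0,0,0,0],[0,0,0,0],[0,0,0,0],[0,0,0,0],[0.0014,0.0043,0,0],[0.0029,0.0085,0,0],[0.0043,0.0128,0,0],[0.0057,0.0171,0,0],[0.0072,0.0214,0,0],[0.0086,0.0256,0,0],[0.01,0.03,0,0]]

```text
clock: 20.05
tool_pos: [0.5218, 0.1823, 0.1101]
orientation: [180.0, -0.0, -108.6]
force: [-0.3, -1.1, -0.5]
opening: 0.0006
gripper_force: 0.0
```

send_rows:
  increments:
    - [[0.0014,0.0043,0,0],[0.0029,0.0085,0,0],[0.0043,0.0128,0,0],[0.0057,0.0171,0,0],[0.0072,0.0214,0,0]]

```text
clock: 20.68
tool_pos: [0.5233, 0.1866, 0.1101]
orientation: [180.0, 0.0, -108.6]
force: [-1.5, 0.9, 0.1]
opening: 0.0005
gripper_force: 0.0
```

```bash
python3 - <<'E'
from h import *
for n in('top','top','top','top'):
    o=ctrl.get_obs();im=snap(n,n+'7.png');
    for r in railpts(n,im): print(o['clock'],*r)
print(o['tool_pos'],o['orientation'],o['force'])
E
```

```text
20.675 top 83 [0.671 0.112] len 0.098 wid 0.01 deg 160.84
20.675 top 335 [ 0.54  -0.035] len 0.236 wid 0.018 deg 160.5
20.725 top 84 [0.671 0.112] len 0.098 wid 0.011 deg 161.04
20.725 top 336 [ 0.54  -0.034] len 0.236 wid 0.017 deg 160.56
20.775 top 78 [0.671 0.112] len 0.098 wid 0.01 deg 160.64
20.775 top 338 [ 0.541 -0.034] len 0.235 wid 0.018 deg 160.42
20.825 top 80 [0.672 0.112] len 0.098 wid 0.011 deg 161.05
20.825 top 335 [ 0.539 -0.033] len 0.235 wid 0.017 deg 160.39
[0.52329048 0.18654844 0.1101452 ] [-1.79999399e+02  2.17549038e-03 -1.08591661e+02] [ 0.20123959 -0.86222809 -0.29722644]
```

send_rows:
  increments:
    - [[0.02,0.06,0,0],[0.04,0.12,0,0],[0.04,0.12,0,0],[0.04,0.12,0,0],[0.04,0.12,0,0],[0.04,0.12,0,0],[0.04,0.12,0,0],[0.04,0.12,0,0]]

```text
clock: 21.88
tool_pos: [0.5313, 0.2104, 0.1102]
orientation: [-180.0, 0.0, -108.6]
force: [0.5, 0.1, 0.6]
opening: 0.0006
gripper_force: 0.0
```

```bash
python3 - <<'E'
from h import *
for n in('top','top','side'):
    o=ctrl.get_obs();im=snap(n,n+'8.png');
    for r in railpts(n,im): print(o['clock'],*r)
E
```

```text
21.875 top 182 [0.608 0.138] len 0.234 wid 0.01 deg 159.7
21.875 top 331 [ 0.54 -0.03] len 0.235 wid 0.017 deg 159.44
21.925 top 176 [0.609 0.138] len 0.234 wid 0.01 deg 159.65
21.925 top 335 [ 0.54 -0.03] len 0.235 wid 0.018 deg 159.45
```

send_rows:
  increments:
    - [[-0.006,-0.016,0,-0.01],[-0.012,-0.032,0,-0.02],[-0.018,-0.048,0,-0.03],[-0.023,-0.058,0,-0.04],[-0.026,-0.064,0,-0.04],[-0.026,-0.064,0,-0.04],[-0.026,-0.064,0,-0.04],[-0.026,-0.064,0,-0.04]]

```text
clock: 23.02
tool_pos: [0.5261, 0.1978, 0.1101]
orientation: [180.0, -0.0, -112.0]
force: [0.2, -0.3, 0.8]
opening: 0.0002
gripper_force: 0.0
```

```bash
python3 - <<'E'
from h import *
for n in('top','top'):
    o=ctrl.get_obs();im=snap(n,n+'9.png');
    for r in railpts(n,im): print(o['clock'],*r)
print(o['tool_pos'])
E
```

```text
23.025 top 85 [0.673 0.117] len 0.102 wid 0.011 deg 158.86
23.025 top 342 [ 0.541 -0.027] len 0.235 wid 0.018 deg 158.61
23.075 top 86 [0.672 0.117] len 0.102 wid 0.01 deg 158.85
23.075 top 338 [ 0.541 -0.027] len 0.235 wid 0.018 deg 158.44
[0.52611899 0.197781   0.11009724]
```

send_rows:
  increments:
    - [[0,0,0,0],[0,0,0,0],[0,0,0,0],[0,0,0,0],[0,0,0,0],[0,0,0,0],[0,0,0,0],[0,0,0,0],[0,0,0,0],[0,0,0,0],[0,0,0,0],[0,0,0,0]]

```text
clock: 24.62
tool_pos: [0.5261, 0.1977, 0.1101]
orientation: [180.0, -0.0, -112.0]
force: [-1.0, -0.5, 0.2]
opening: 0.0004
gripper_force: 0.0
```

```bash
python3 - <<'E'
from h import *
for n in('top','top','top'):
    o=ctrl.get_obs();im=snap(n,n+'9.png');
    for r in railpts(n,im): print(o['clock'],*r)
E
```

```text
24.625 top 82 [0.673 0.118] len 0.102 wid 0.011 deg 158.92
24.625 top 338 [ 0.541 -0.026] len 0.236 wid 0.018 deg 158.18
24.675 top 83 [0.672 0.118] len 0.102 wid 0.01 deg 158.66
24.675 top 343 [ 0.541 -0.026] len 0.236 wid 0.017 deg 158.06
24.725 top 84 [0.673 0.117] len 0.102 wid 0.011 deg 158.92
24.725 top 342 [ 0.541 -0.026] len 0.236 wid 0.018 deg 158.27
```

send_rows:
  increments:
    - [[0.02,0.05,0,0],[0.056,0.139,0,0],[0.08,0.25,0,0],[0.08,0.4,0.25,0],[0.08,0.5,0.5,0],[0.08,0.5,0.75,0],[0.08,0.5,0.95,0],[0.08,0.5,0.95,0]]

```text
clock: 25.78
tool_pos: [0.5435, 0.3001, 0.3041]
orientation: [-179.8, 0.3, -112.0]
force: [-0.7, 0.1, -0.9]
opening: 0.0002
gripper_force: 0.0
```

```bash
python3 - <<'E'
from h import *
for n in('top','side','top','side'):
    o=ctrl.get_obs();im=snap(n,n+'10.png');
    for r in railpts(n,im): print(o['clock'],*r)
E
```

```text
25.775 top 149 [0.611 0.141] len 0.234 wid 0.009 deg 158.56
25.775 top 328 [ 0.542 -0.027] len 0.236 wid 0.017 deg 158.29
25.825 side 311 [0.574 0.154] len 0.265 wid 0.037 deg 157.68
25.875 top 146 [0.61  0.141] len 0.234 wid 0.009 deg 158.52
25.875 top 329 [ 0.54  -0.026] len 0.236 wid 0.017 deg 158.25
25.925 side 308 [0.573 0.154] len 0.265 wid 0.037 deg 157.67
```

send_rows:
  increments:
    - [[-0.1,0.25,0.1,0],[-0.2,0.5,0.2,0],[-0.3,0.75,0.2,0],[-0.3,1,0.2,0],[-0.3,1,0.2,0],[-0.3,1,0.2,0]]

```text
clock: 26.72
tool_pos: [0.4818, 0.4977, 0.3385]
orientation: [180.0, -0.2, -112.0]
force: [-0.5, -0.6, -0.4]
opening: 0.0003
gripper_force: 0.0
```

```bash
python3 - <<'E'
from h import *
for n in('top','side'):
    o=ctrl.get_obs();im=snap(n,n+'11.png');
    for r in railpts(n,im): print(o['clock'],*r)
    for t in ('pivot','burner_mid','rail_left','rail_right','griddle','tier'):
        print(n,t,[(np.round(d['pixel'],1),ray(n,d['pixel'],dict(burner_mid=.06,tier=.145,griddle=0).get(t,.114)).round(4),round(d['conf'],2)) for d in ctrl.spot_point(t,n)][:1])
a=cv2.imread('pics/top11.png')[80:230,190:340]; b=cv2.imread('pics/side11.png')[110:260,140:290]
cv2.imwrite('pics/crop11.png',cv2.resize(np.hstack([a,b]),(800,400),interpolation=3))
E
```

```text
26.725 top 51 [0.689 0.111] len 0.068 wid 0.009 deg 159.42
26.725 top 288 [ 0.537 -0.025] len 0.235 wid 0.017 deg 158.59
26.725 top 91 [0.543 0.169] len 0.104 wid 0.012 deg 157.3
top pivot [(array([107.1, 258.7]), array([ 0.7637, -0.0198,  0.114 ]), 0.63)]
top burner_mid []
top rail_left [(array([153.1, 213.7]), array([0.5969, 0.1276, 0.114 ]), 0.71)]
top rail_right [(array([169.1, 255.9]), array([ 0.5466, -0.0167,  0.114 ]), 0.9)]
top griddle [(array([167.7, 232.5]), array([0.571 , 0.0672, 0.    ]), 0.89)]
top tier [(array([291.4, 332.8]), array([ 0.1512, -0.2741,  0.145 ]), 0.6)]
27.075 side 351 [0.579 0.153] len 0.237 wid 0.038 deg 159.14
side pivot []
side burner_mid [(array([198.8, 222. ]), array([0.5547, 0.0628, 0.06  ]), 0.87)]
side rail_left [(array([189.3, 196.2]), array([0.6231, 0.1238, 0.114 ]), 0.68)]
side rail_right []
side griddle [(array([205.7, 221.1]), array([0.5725, 0.0519, 0.    ]), 0.98)]
side tier [(array([173.6, 213.7]), array([0.6072, 0.0449, 0.145 ]), 0.91)]
```

View pics/crop11.png

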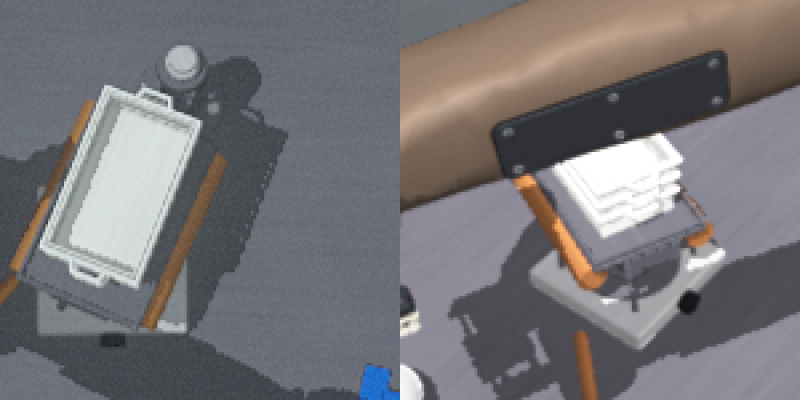

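```bash
python3 - <<'E'
import numpy as np
R=[(183.89,.558,-.12),(169.3,.5445,-.0675),(164.88,.542,-.051),(160.5,.540,-.0343),(158.4,.541,-.0265)]
L=[(208.88,.541,-.035),(195.13,.543,.018),(184.0,.558,.060),(169.5,.584,.1095),(159.67,.6085,.138),(158.54,.6105,.141)]
A=[];b=[]
for S,s in((L,0),(R,1)):
    for f,x,yy in S:
        f=np.radians(f);u=[np.cos(f),np.sin(f)];y=[np.sin(f),-np.cos(f)];c=[x,yy]
        for k in(0,1):
            A.append([k==0,k==1,y[k]*(s==0),-y[k]*(s==1)]);b.append(c[k]-.2*u[k])
A=np.array(A,float);s=np.linalg.lstsq(A,b,rcond=None)[0];print(s,np.round(1e3*(A@s-b),1))
for B in((.532,.0685),(.532,.0705),(.539,.066),(.528,.065)):print(np.degrees(np.arctan2(B[1]-s[1],B[0]-s[0])))
E
python3 - <<'E'
from h import *
# burner: box-top corners & ring from first pic; fit circle of dark ring / bright box by threshold
im=cv2.imread('pics/top0.png')
g=cv2.cvtColor(im,cv2.COLOR_BGR2HSV); m=((g[...,2]>130)&(g[...,1]<45)).astype(np.uint8)
m[:, :195]=0;m[:,262:]=0;m[:140]=0;m[212:]=0
ys,xs=np.where(m);r=cv2.minAreaRect(np.c_[xs,ys].astype(np.float32));print(r)
cap=m.copy();k,l,st,c=cv2.connectedComponentsWithStats(cap)
for i in range(1,k):
    if st[i,4]>30:print(st[i],c[i], ray('top',(c[i][1],c[i][0]),.055))
box=cv2.boxPoints(r);print(box,np.mean([ray('top',(q[1],q[0]),.045) for q in box],0))
print(ray('top',(r[0][1],r[0][0]),.045))
E
```

```text
[ 0.75985897 -0.01961482  0.09393321  0.08696496] [-1.6  1.  -0.7  0.9 -4.2  0.1 -3.7 -0.3 -3.5 -0.  -2.4 -0.   8.2  0.1
  2.7 -0.4  2.1 -0.4  2.3 -0.5  0.9 -0.3]
158.858129733262
158.42194296266663
158.8114402420884
159.95090642416923
((232.0, 172.5), (65.0, 58.0), 90.0)
[ 203  149   57   57 1511] [228.88947717 179.73527465] [0.51721755 0.07581753 0.055     ]
[224 168  15  15 167] [230.91616766 175.20359281] [0.53346415 0.06937436 0.055     ]
[[203. 140.]
 [261. 140.]
 [261. 205.]
 [203. 205.]] [0.54617713 0.06628233 0.045     ]
[0.54500397 0.06639882 0.045     ]
```

The boom now stands within about half a degree of the target of roughly 158.8°. I'll watch it coming to rest.

send_rows:
  increments:
    - [[0,0,0,0],[-0.1,0.1,0,0],[-0.2,0.2,0,0],[-0.3,0.4,0,0],[-0.4,0.6,0,0],[-0.4,0.6,0,0],[-0.4,0.6,0,0],[-0.4,0.6,0,0]]

```text
clock: 28.42
tool_pos: [0.4027, 0.617, 0.3406]
orientation: [-180.0, 0.0, -112.1]
force: [-0.1, -0.6, 0.3]
opening: 0.0006
gripper_force: 0.0
```

```bash
python3 - <<'E'
from h import *
for n in('top','top','top','side','side'):
    o=ctrl.get_obs();im=snap(n,n+'12.png');
    for r in railpts(n,im): print(o['clock'],*r)
E
```

```text
28.425 top 207 [0.604 0.144] len 0.235 wid 0.011 deg 158.26
28.425 top 281 [ 0.537 -0.025] len 0.235 wid 0.016 deg 158.57
28.475 top 209 [0.604 0.144] len 0.237 wid 0.011 deg 158.23
28.475 top 279 [ 0.536 -0.024] len 0.236 wid 0.017 deg 158.59
28.525 top 207 [0.604 0.144] len 0.237 wid 0.011 deg 158.29
28.525 top 277 [ 0.536 -0.025] len 0.235 wid 0.016 deg 158.49
```

send_rows:
  increments:
    - [[0,0,0,0],[0,0,0,0],[0,0,0,0],[0,0,0,0],[0,0,0,0],[0,0,0,0],[0,0,0,0],[0,0,0,0],[0,0,0,0],[0,0,0,0],[0,0,0,0],[0,0,0,0]]

```text
clock: 30.18
tool_pos: [0.4021, 0.6177, 0.3401]
orientation: [-180.0, -0.0, -112.0]
force: [0.3, 0.6, -0.1]
opening: 0.0003
gripper_force: 0.0
```

```bash
python3 - <<'E'
from h import *
for n in('top','top','top','side','side'):
    o=ctrl.get_obs();im=snap(n,n+'13.png');
    for r in railpts(n,im): print(o['clock'],*r)
E
```

```text
30.175 top 210 [0.605 0.144] len 0.235 wid 0.011 deg 158.16
30.175 top 286 [ 0.538 -0.025] len 0.235 wid 0.016 deg 158.51
30.225 top 209 [0.605 0.144] len 0.235 wid 0.011 deg 158.17
30.225 top 284 [ 0.537 -0.025] len 0.235 wid 0.016 deg 158.61
30.275 top 206 [0.605 0.144] len 0.235 wid 0.011 deg 158.2
30.275 top 286 [ 0.538 -0.026] len 0.235 wid 0.016 deg 158.47
```

send_rows:
  increments:
    - [[0,0,0,0],[0,0,0,0],[0,0,0,0],[0,0,0,0],[0,0,0,0],[0,0,0,0],[0,0,0,0],[0,0,0,0],[0,0,0,0],[0,0,0,0],[0,0,0,0],[0,0,0,0]]

```text
clock: 31.92
tool_pos: [0.4021, 0.6177, 0.3401]
orientation: [-180.0, 0.0, -112.0]
force: [0.4, 0.7, 0.1]
opening: 0.0003
gripper_force: 0.0
```

send_rows:
  increments:
    - [[0,0,0,0],[0,0,0,0],[0,0,0,0],[0,0,0,0],[0,0,0,0],[0,0,0,0],[0,0,0,0],[0,0,0,0],[0,0,0,0],[0,0,0,0],[0,0,0,0],[0,0,0,0]]

```text
clock: 33.42
tool_pos: [0.4021, 0.6177, 0.3401]
orientation: [180.0, 0.0, -112.0]
force: [0.3, 0.3, -0.6]
opening: 0.0004
gripper_force: 0.0
```

send_rows:
  increments:
    - [[0,0,0,0],[0,0,0,0],[0,0,0,0],[0,0,0,0],[0,0,0,0],[0,0,0,0],[0,0,0,0],[0,0,0,0]]

```text
clock: 34.42
tool_pos: [0.4021, 0.6177, 0.3401]
orientation: [180.0, -0.0, -112.0]
force: [-0.2, -0.5, 0.6]
opening: 0.0003
gripper_force: 0.0
```

```bash
python3 - <<'E'
from h import *
o=ctrl.get_obs();im=snap('top','top14.png')
for r in railpts('top',im): print(o['clock'],*r)
print(ctrl.close_job())
E
```

```text
34.425 top 212 [0.605 0.144] len 0.235 wid 0.011 deg 158.2
34.425 top 284 [ 0.537 -0.025] len 0.235 wid 0.016 deg 158.53
the job is handed in; nothing more can be done
None
```

I handed the job in at 34.4 s: the griddle stands at rest with its middle line about 0.4° from my estimate of the burner's middle (itself good to about 0.5°), untouched for over five seconds and pushed only on its two wooden rails.

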